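Load the tube rack into the reader dock

TASK

Push the yellow tube rack along the bench and up the dock's ramp, without picking it up, until its trailing edge drops behind the blue lip and it sits flat in the bay. Then swing the red gate fully across the lane behind it. Leave the jar and the beaker beside the dock undisturbed.

Things in the scene. Friction and masses are not known exactly. Their poses are not given: they have to be found in the camera images.
- rack: yellow tube rack, a block 100 mm (x) by 110 mm (y) by 55 mm high, 0.3 to 0.65 kg; five orange-capped tubes fixed in it stand up to 71 mm above its underside, none within 29 mm of the -x face. Origin: centre of the underside. Starts on the bench before the ramp, its x within 0.35 rad of the dock's x. Too wide to grip: push it low on its -x face or its sides.
- dock: fixed rack loader dock. Origin: mid-lane, at bench height, below the bay-side edge of the blue lip; x points up the ramp into the bay, y across the lane, z up. Along x (mm): ramp, height 0 at -132 to 30 at -12; blue lip, flat top 30 high, -12 to 0; sunken bay floor 20 high, 0 to 108; blue back stop 35 high, 108 to 120; white reader housing 150 high, 121 to 206.
- bay (a point): centre of the bay floor, 54 mm past the lip's edge, 20 mm above the bench; axes as the dock's. The bay leaves the rack 8 mm of play along x and 16 mm across; white side rails (inner faces at dock y -63 and +63 mm) stand 48 mm above the bench here
- ramp_foot (a point): middle of the ramp's lower edge, at bench height; axes as the dock's. White side rails 126 mm apart, 16 mm above the ramp, run from dock x -80 mm upward; below them (x -135 to -76) 26 mm high wing plates flare out to y -88 and +88 mm; a rack over 8 mm off mid-lane can jam on them
- gate (a joint): angle of the red gate arm on a post at dock x -18, y -83 mm. 0: arm along the dock's -x, beside the ramp, outside the lane; grows as it swings over the lane; 1.571 (end stop): across the lane along +y, behind a seated rack; negative (to -0.4): outward. Arm 98 mm long, 10 wide, 41 to 53 mm above the bench. Stays where left; 0.6 N at the handle moves it.
- gate_handle (a point): top of the black upright round handle, 12 mm diameter, 28 mm tall, on the gate arm 90 mm from its hinge; the top is 81 mm above the bench. Pinch it from above or push it from the side.
- beaker: small glass beaker, 54 mm diameter, 65 tall, standing beside the dock on the robot's side; origin at the centre of its underside; leave alone
- jar: small glass jar with white cap, 40 mm diameter, 50 tall, standing beside the dock on the far side; origin at the centre of its underside; leave alone
Things that resemble listed ones, but are neither listed nor needed, are in the scene too. Of the things like the rack, leave any that is pink or turquoise; of the rest the larger one is meant.

How it is judged:
On the way, in this order (a step that is already met when the one before it is completed fails the run):
1. the rack is on its way up: tilted on the ramp and touching the dock (angle between rack's own z axis and vertical above 0.08 rad and contact force between rack and dock above 0.3 N and x of rack in the frame of dock between -0.16 and 0 m), for 0.1 s.
2. the rack sits flat in the bay, its trailing edge behind the lip (z of rack in the frame of dock between 0.015 and 0.023 m and x of rack in the frame of dock between 0.046 and 0.064 m and angle between rack's own z axis and vertical below 0.04 rad), for 0.2 s.
3. the gate is swung fully across the lane behind the rack (value of joint gate above 1.45 rad), for 0.2 s.
At the end, for the whole second after the job is handed in: The rack rests flat (within 0.04 rad) on the bay floor, its underside within 3 mm of floor height, between lip and back stop, at rest; the gate stands across the lane (joint above 1.45 rad) (all of step 2 and value of joint gate above 1.45 rad and linear speed of rack below 0.02 m/s); the robot touches nothing.
It fails at once if the rack is lifted: its underside centre more than 60 mm above the bench (height (world z) of rack above 0.06 m).
It fails at once if the rack is tipped by more than 0.5 rad (angle between rack's own z axis and vertical above 0.5 rad).
It fails at once if the jar or the beaker is shifted more than 25 mm or knocked over (distance of any of beaker, jar from where it was at the start of the episode above 0.025 m or angle between any of beaker, jar's own z axis and vertical above 0.4 rad).
It also fails if it takes over 72 s, if anything falls off the work surface, if the arm or the gripper's body presses on something with over 40 N, if the wrist force passes 120 N, or if a joint passes its speed limit or range.

ROBOT

A 6-joint arm with a two-finger parallel gripper is mounted at the origin on the work surface. World frame = base frame: x ahead of the robot, y to its left, z up, the work surface at z = 0. Lengths are in m, angles in rad, forces in N, time in s.
With the tool pointing down it reaches from about 0.3 to 0.875 m from the base axis. Payload 6.4 kg.
Tool frame: the origin (TCP) lies midway between the tips of the shut fingers; the grasp point (between the pads) lies 19 mm behind it; z points along the fingers, y is the line along which they close (so a half turn about z gives the same grasp; the last joint's range is limited). The gripper opens to 85 mm and grips with 20 to 120 N. Pads are 22 mm wide; open, the fingers measure 114 mm over their backs; the gripper's body (76 mm by 85 mm) begins 54 mm behind the grasp point. The pads swing forward as they close: fully open they stand 13 mm farther back than shut.
Start: joints at [0.976, 0.181, 1.607, -0, 1.354, -0.206], TCP at [0.218, 0.532, 0.231] pointing down, gripper open.
Joint ranges: [-2.99, 2.99], [-0.89, 2.07], [0.3, 2.58], [-1.14, 4.28], [0, 2.63], [-3.12, 3.12]. Speed limits (rad/s): [2.57, 2.57, 3.01, 3.14, 3.14, 3.14].

INTERFACE

Orientations are given as a unit quaternion [w, x, y, z].
In Python, from bench import sensors, vision, ctrl gives the robot as it stands.
- The arm moves only by the tool carry_out, never from a script. Its argument "deltas" is text: rows parted by semicolons, each of 7 numbers parted by spaces: the shift along the tool's x, y, z in mm, then the turn, a rotation vector about the tool's x, y, z in rad, then the closure, from 0 (fully open) to 1 (shut). In form: tx ty tz ax ay az claw; .... A call has 1 to 12 rows; each row is the pose to reach, as a shift and turn from the pose commanded when the call began, along the tool's axes at that moment; what a row does not reach only later rows make up. A row lasts 1/8 s, in which the tool goes at most 62.5 mm and 10.7 degrees, less where a joint would pass 70% of its speed; a pose out of reach is approached as far as the arm can. A call with a gripper value outside its range is refused whole. The fingers move at their own pace and stop on an object; the grip force is fixed at half the most. Time passes only in rows, so rows that repeat a pose let the fingers close. It gives the time, the measured TCP pose, the force, the opening and the grip force at its end, in the units of the state.
- sensors.get_obs(): the state, without advancing time (a new reading comes with each control period).
- vision.camera(name): name is "side" or "top" or "wrist"; returns the picture (384x512x3 uint8, blue, green, red); there is no depth.
- vision.camera_model(name): a dict with "K" (3x3 intrinsics, pixels), "k1" (the pictures are not rectified: a ray, as slopes to the right and down, at radius r is drawn at 1 + k1 r^2 times it, then the intrinsics apply), "extrinsics" (4x4, takes a point from world to camera coordinates); the wrist camera has in their place "hand_eye" (4x4, takes a point from camera to tool coordinates, whose origin is the TCP and whose axes are the flange's). Camera axes: x right, y down, z forward; pixel columns grow to the right and rows downward; lengths in m; the calibration is good to about 2 mm. A picture is of the moment at which its call begins: read the wrist's pose just before it. camera_model takes no time and is no camera call.
- ctrl.hand_in(): hands the job in; it is judged then, once.
The state is a dict: "time_s": time; "q": joint angles; "dq": joint speeds; "joint_efforts": joint torques, N m; "eef_pos": TCP position; "eef_rot": TCP orientation; "wrist_force": force on the tool from outside, world axes, zero at the start; "torque": the same for the moment, N m; "opening": opening from 0.0 (shut) to 1.0 (fully open); "grasp_force": force on a finger pad.
Only numpy, scipy, OpenCV 4.12 (cv2) and the standard library are available. Lean on these libraries where they do the work, as an engineer would, in place of code of your own. Each camera call takes 0.05 s, during which the arm holds its last target. There are 200 camera calls.

## Working session

There is one attempt and no reset: what is moved stays moved. The work goes in short steps, Python scripts to look and compute and a tool call to move; the robot and the scene stay as the last step left them, time stands still between calls to the robot, and variables do not carry over. Pictures are saved under pics/ and viewed, at most 10 in all, crops included, and the job is handed in when it is done.

Besides the shell and the picture viewer there is one more tool, called after "Call:" in YAML: its name, and indented under it one key for each argument. carry_out: Moves the arm, as the interface text tells. Its arguments: {"type":"object","properties":{"deltas":{"type":"string"}},"required":["deltas"]}

```bash
ls; mkdir -p pics
python3 - <<'E'
from bench import sensors, vision
import cv2,numpy as np
o=sensors.get_obs(); print(o['time_s'],o['eef_pos'],o['eef_rot'],o['opening'])
for n in('top','side'):
    im=vision.camera(n); cv2.imwrite(f'pics/{n}0.png',im)
    m=vision.camera_model(n); print(n,m)
print(vision.camera_model('wrist'))
E
```

```text
pics
0.0 [0.21764787 0.53162767 0.23039274] [-3.34648586e-04  1.93179979e-01  9.81162952e-01 -8.02626945e-04] 1.0053605485870876
top {'K': array([[452.21124113,   0.        , 250.53122064],
       [  0.        , 452.21124113, 196.71359739],
       [  0.        ,   0.        ,   1.        ]]), 'k1': -0.1836655973832474, 'extrinsics': array([[ 0.02615271, -0.99950745, -0.01734608, -0.03622123],
       [-0.98971688, -0.02344771, -0.14110532,  0.58807595],
       [ 0.14062909,  0.020858  , -0.98984262,  0.8842048 ],
       [ 0.        ,  0.        ,  0.        ,  1.        ]])}
side {'K': array([[357.80023278,   0.        , 257.35758068],
       [  0.        , 357.80023278, 192.76765808],
       [  0.        ,   0.        ,   1.        ]]), 'k1': -0.07194952775947344, 'extrinsics': array([[-0.62636863, -0.77943853,  0.01174417,  0.35574482],
       [-0.58896163,  0.46332141, -0.66216121,  0.41751549],
       [ 0.51067263, -0.42167388, -0.74926938,  0.43943253],
       [ 0.        ,  0.        ,  0.        ,  1.        ]])}
{'K': array([[323.81408634,   0.        , 258.27160243],
       [  0.        , 323.81408634, 187.86673045],
       [  0.        ,   0.        ,   1.        ]]), 'k1': -0.014746215084522993, 'hand_eye': array([[ 1.02144868e-03, -9.59555632e-01, -2.81517221e-01,
         7.10570703e-02],
       [ 9.99999097e-01,  1.22592495e-03, -5.50216534e-04,
         1.42546255e-03],
       [ 8.73082359e-04, -2.81516404e-01,  9.59556018e-01,
        -1.42561123e-01],
       [ 0.00000000e+00,  0.00000000e+00,  0.00000000e+00,
         1.00000000e+00]])}
```

View pics/top0.png

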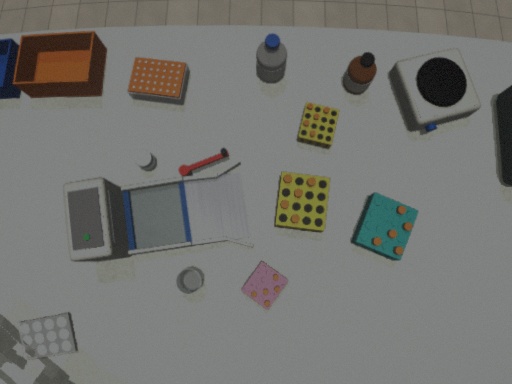

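View pics/side0.png

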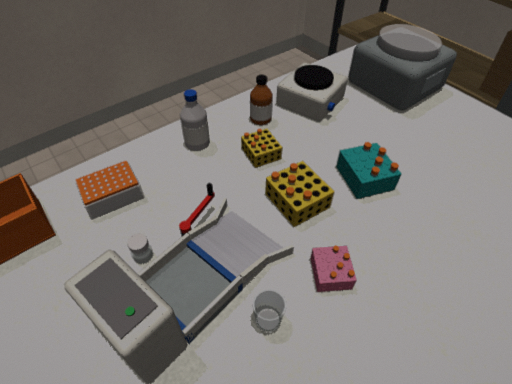

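The top view shows these rack-like things: small yellow (319,125), large yellow (303,201), pink (265,285) and turquoise (386,226). The large yellow one is meant, since pink and turquoise are excluded and it is the larger of the two yellows. The dock's lip is at (185,215), with the back stop at about (128,220). The gate runs from its post (184,170) to its handle (224,153). The beaker is at (191,280) and the jar at (146,160).

```bash
cat > h.py <<'E'
import cv2,numpy as np
from bench import sensors,vision
from scipy.spatial.transform import Rotation as R
def cam(n):
    m=vision.camera_model(n); d=np.array([m['k1'],0,0,0,0])
    if n=='wrist':
        o=sensors.get_obs();w,x,y,z=o['eef_rot'];T=np.eye(4);T[:3,:3]=R.from_quat([x,y,z,w]).as_matrix();T[:3,3]=o['eef_pos'];E=np.linalg.inv(T@m['hand_eye'])
    else: E=m['extrinsics']
    return m['K'],d,E
def ray(c,px,z):
    K,d,E=c; p=cv2.undistortPoints(np.float64(px).reshape(-1,1,2),K,d)[:,0]
    r=np.c_[p,np.ones(len(p))]@E[:3,:3]; o=-E[:3,:3].T@E[:3,3]
    return o+r*((z-o[2])/r[:,2])[:,None]
def proj(c,P):
    K,d,E=c; return cv2.projectPoints(np.float64(P).reshape(-1,1,3),cv2.Rodrigues(E[:3,:3])[0],E[:3,3],K,d)[0][:,0]
def blobs(im,lo,hi,mn=60):
    hsv=cv2.cvtColor(im,cv2.COLOR_BGR2HSV); m=cv2.inRange(hsv,np.array(lo),np.array(hi))
    m=cv2.morphologyEx(m,cv2.MORPH_CLOSE,np.ones((3,3)))
    return sorted([c for c in cv2.findContours(m,cv2.RETR_EXTERNAL,cv2.CHAIN_APPROX_NONE)[0] if cv2.contourArea(c)>mn],key=cv2.contourArea,reverse=True)
YEL=((20,120,80),(35,255,255)); BLU=((105,140,50),(125,255,255)); RED=((0,180,80),(8,255,255))
def rect(c,cnt,z):
    P=ray(c,cnt[:,0],z)[:,:2].astype(np.float32)*1000
    return cv2.minAreaRect(P), cv2.boxPoints(cv2.minAreaRect(P))
E
python3 - <<'E'
from h import *
im=cv2.imread('pics/top0.png'); c=cam('top')
print('cam',-c[2][:3,:3].T@c[2][:3,3])
for n,col,z in(('yel',YEL,.055),('blu',BLU,.03),('red',RED,.053)):
    for b in blobs(im,*col)[:4]:
        r,bx=rect(c,b,z); print(n,cv2.boundingRect(b),np.round(r[0]),np.round(r[1]),round(r[2],1),np.round(bx).tolist())
cv2.imwrite('pics/crop1.png',cv2.resize(im[90:310,60:350],None,fx=2.7,fy=2.7,interpolation=cv2.INTER_CUBIC))
E
```

```text
cam [ 0.45863105 -0.04085709  0.95757594]
yel (275, 173, 54, 58) [ 580. -126.] [ 98. 109.] 84.3 [[521.0, -169.0], [629.0, -180.0], [639.0, -82.0], [531.0, -72.0]]
yel (299, 103, 39, 42) [ 745. -158.] [70. 78.] 77.4 [[699.0, -184.0], [775.0, -201.0], [790.0, -133.0], [714.0, -116.0]]
blu (0, 40, 12, 47) [905. 575.] [127.  31.] 11.4 [[840.0, 578.0], [846.0, 547.0], [970.0, 573.0], [964.0, 603.0]]
blu (123, 193, 11, 56) [534. 233.] [118.  11.] 10.5 [[475.0, 228.0], [477.0, 217.0], [593.0, 239.0], [591.0, 250.0]]
blu (266, 35, 13, 11) [945. -60.] [25. 27.] 1.3 [[932.0, -47.0], [933.0, -74.0], [958.0, -73.0], [957.0, -46.0]]
```

View pics/crop1.png

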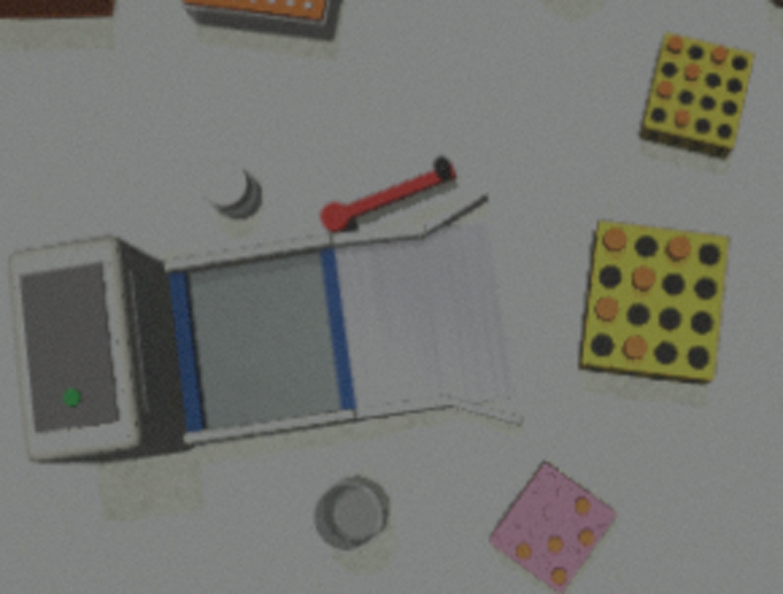

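The crop confirms it. The large yellow rack has five orange caps and an empty column on its right (-x, away from the dock) side. The small yellow one and the pink one are left alone. Now for the exact dock pose.

Run:
```python
from h import *
im=cv2.imread('pics/top0.png'); c=cam('top')
for b in blobs(im,(100,90,40),(128,255,255)):
    x,y,w,h=cv2.boundingRect(b)
    if 110<x<200 and 150<y<260:
        for z in(.03,.035):
            r,bx=rect(c,b,z); print('blu',(x,y,w,h),z,np.round(r[0]),np.round(r[1]),np.round(bx).tolist())
for b in blobs(im,(0,150,60),(8,255,255),30): 
    if cv2.boundingRect(b)[0]<240: print('red',cv2.boundingRect(b),rect(c,b,.053)[1].tolist())
s=2.7
f=lambda x,y:(x/s+60,y/s+90)
print('post,handle',ray(c,[f(335,216)],.053),ray(c,[f(443,164)],.081))
print('beaker top, jar top',ray(c,[f(353,510)],.05),ray(c,[f(226,186)],.05))
print('pink', ray(c,[f(553,527)],.04))
print('railtops bay: far left, far right, near left, near right',ray(c,[f(165,264),f(333,237),f(188,438),f(354,413)],.048))
```

```text
blu (123, 191, 12, 59) 0.03 [536. 234.] [124.  14.] [[474.0, 230.0], [476.0, 216.0], [598.0, 238.0], [596.0, 251.0]]
blu (123, 191, 12, 59) 0.035 [536. 232.] [123.  13.] [[474.0, 228.0], [476.0, 215.0], [597.0, 236.0], [595.0, 249.0]]
blu (179, 182, 13, 59) 0.03 [557. 115.] [124.  10.] [[496.0, 109.0], [498.0, 99.0], [619.0, 121.0], [617.0, 131.0]]
blu (179, 182, 13, 59) 0.035 [557. 114.] [123.  10.] [[495.0, 108.0], [497.0, 98.0], [618.0, 120.0], [617.0, 130.0]]
red (180, 154, 42, 21) [[627.721923828125, 121.2119369506836], [657.1458740234375, 35.93214797973633], [674.7801513671875, 42.016456604003906], [645.356201171875, 127.29624938964844]]
post,handle [[0.63929241 0.11607167 0.053     ]] [[0.67449824 0.032794   0.081     ]]
beaker top, jar top [[0.4188426  0.09345107 0.05      ]] [[0.66195593 0.20313453 0.05      ]]
pink [[ 0.41033107 -0.05488521  0.04      ]]
railtops bay: far left, far right, near left, near right [[0.60025242 0.24806259 0.048     ]
 [0.62394464 0.1176676  0.048     ]
 [0.46770523 0.22185572 0.048     ]
 [0.4907905  0.09571761 0.048     ]]
```

```bash
cat >> h.py <<'E'
O=np.array([.556,.1205]); A=np.deg2rad(100.3); U=np.array([np.cos(A),np.sin(A)]); V=np.array([-U[1],U[0]])
def todock(P): d=np.atleast_2d(P)[:,:2]-O; return np.c_[d@U,d@V]*1000
def world(x,y,z=0): return np.r_[O+(x*U+y*V)/1000,z/1000]
def goals(*gs):
    """each (x,y,z mm dock, yaw deg of tool x from dock x, tilt rad)"""
    o=sensors.get_obs();w,x,y,z=o['eef_rot'];R0=R.from_quat([x,y,z,w])
    print('t',round(o['time_s'],2),'dock',np.round(todock(o['eef_pos'])[0],1),np.round(o['eef_pos'],4),'F',np.round(o['wrist_force'],1))
    for x,y,z,yaw,t in gs:
        R1=R.from_euler('z',A+np.deg2rad(yaw))*R.from_euler('x',np.pi)*R.from_euler('y',t)
        print((x,y,z,yaw,t),np.round(R0.inv().apply(world(x,y,z)-o['eef_pos'])*1000).tolist(),np.round((R0.inv()*R1).as_rotvec(),3).tolist())
E
python3 -c "
from h import *
goals((-245,125,220,-90,0.35),(-245,125,120,-90,.35))"
```

```text
t 0.1 dock [465.  259.3] [0.2177 0.5317 0.2305] F [ 0.  -0.7 -0. ]
(-245, 125, 220, -90, 0.35) [-496.0, -526.0, 11.0] [-0.45, 0.133, 2.539]
(-245, 125, 120, -90, 0.35) [-496.0, -526.0, 111.0] [-0.45, 0.133, 2.539]
```

Call:
carry_out:
  deltas: "-496 -526 11 -0.45 0.133 2.539 0.4;-496 -526 11 -0.45 0.133 2.539 0.4;-496 -526 11 -0.45 0.133 2.539 0.4;-496 -526 11 -0.45 0.133 2.539 0.4;-496 -526 11 -0.45 0.133 2.539 0.4;-496 -526 11 -0.45 0.133 2.539 0.4;-496 -526 11 -0.45 0.133 2.539 0.4;-496 -526 11 -0.45 0.133 2.539 0.4;-496 -526 11 -0.45 0.133 2.539 0.4;-496 -526 11 -0.45 0.133 2.539 0.4;-496 -526 11 -0.45 0.133 2.539 0.4;-496 -526 11 -0.45 0.133 2.539 0.4"

```text
time_s: 1.6
eef_pos: [0.4778, -0.1458, 0.2199]
eef_rot: [-0.015, 0.955, 0.247, 0.163]
wrist_force: [-0.6, 0.8, 0.7]
opening: 0.601
grasp_force: 0.0
```

```bash
python3 -c "
from h import *
goals((-245,125,100,-90,0.35),(-245,125,6,-90,.35))"
```

```text
t 1.6 dock [-248.   124.5] [ 0.4778 -0.1458  0.2199] F [-0.6  0.8  0.7]
(-245, 125, 100, -90, 0.35) [-38.0, -9.0, 113.0] [-0.057, 0.016, 0.318]
(-245, 125, 6, -90, 0.35) [-68.0, -14.0, 202.0] [-0.057, 0.016, 0.318]
```

Call:
carry_out:
  deltas: "-12 -3 36 -0.03 0.01 0.16 0.4;-25 -6 75 -0.057 0.016 0.318 0.4;-38 -9 113 -0.057 0.016 0.318 0.4;-50 -11 150 -0.057 0.016 0.318 0.4;-60 -13 180 -0.057 0.016 0.318 0.4;-67 -14 199 -0.057 0.016 0.318 0.4;-67 -14 199 -0.057 0.016 0.318 0.4"

```text
time_s: 2.48
eef_pos: [0.4748, -0.139, 0.0081]
eef_rot: [-0.017, 0.981, 0.092, 0.172]
wrist_force: [0.4, -0.0, 0.3]
opening: 0.601
grasp_force: 0.0
```

```bash
python3 -c "
from h import *
goals((-245,95,6,-90,0.35),(-245,63,6,-90,.35))
im=vision.camera('wrist'); cv2.imwrite('pics/w1.png',im)"
```

```text
t 2.48 dock [-240.8  126.3] [ 0.4748 -0.139   0.0081] F [ 0.4 -0.   0.3]
(-245, 95, 6, -90, 0.35) [29.0, 4.0, 13.0] [-0.005, 0.003, 0.007]
(-245, 63, 6, -90, 0.35) [59.0, 5.0, 24.0] [-0.005, 0.003, 0.007]
```

View pics/w1.png

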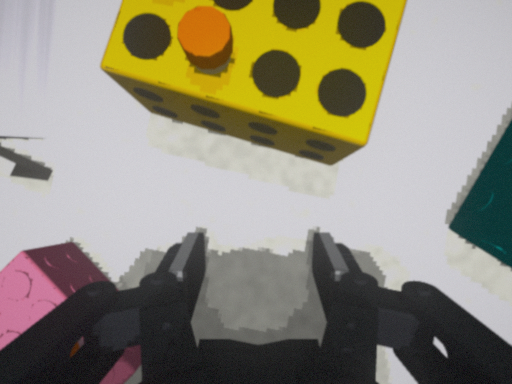

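The wrist view shows the rack's near side face, its bottom edge running from (150,112) to (337,163). The tail corner sits just ahead of the right finger, whose tip is at (318,232). Pushing from here turns the rack the wanted way.

Call:
carry_out:
  deltas: "8 5 3 0 0 0 0.4;16 5 6 0 0 0 0.4;24 5 10 0 0 0 0.4;31 5 13 0 0 0 0.4;37 5 15 0 0 0 0.4;43 5 18 0 0 0 0.4;48 5 20 0 0 0 0.4;52 5 21 0 0 0 0.4;56 5 23 0 0 0 0.4;59 5 24 0 0 0 0.4;59 5 24 0 0 0 0.4"

```text
time_s: 3.9
eef_pos: [0.54, -0.133, 0.0076]
eef_rot: [-0.016, 0.98, 0.093, 0.174]
wrist_force: [0.3, 0.6, 0.6]
opening: 0.601
grasp_force: 0.2
```

```bash
cat >> h.py <<'E'
def rackpose(z=.055):
    im=vision.camera('top'); c=cam('top'); b=blobs(im,*YEL)[0]; r,bx=rect(c,b,z)
    d=todock(bx/1000); print('rack px',cv2.boundingRect(b),'dock ctr',np.round(todock(np.array(r[0])/1000),1),'size',np.round(r[1]),'corners',np.round(d).tolist())
    e=d[1]-d[0]; a=(np.degrees(np.arctan2(e[1],e[0]))+45)%90-45; print('yaw deg',round(a,1)); return im
E
python3 -c "
from h import *
cv2.imwrite('pics/top1.png',rackpose()); goals((-245,60,6,-90,.35),(-245,110,6,-90,.35))"
```

```text
rack px (270, 162, 51, 56) dock ctr [[-237.2   -5.8]] size [109.  98.] corners [[-183.0, 43.0], [-280.0, 54.0], [-292.0, -55.0], [-194.0, -65.0]]
yaw deg -6.0
t 3.95 dock [-246.5   61.1] [ 0.54   -0.1329  0.0076] F [-1.6 -0.  -0.7]
(-245, 60, 6, -90, 0.35) [0.0, -1.0, 2.0] [-0.002, -0.0, 0.008]
(-245, 110, 6, -90, 0.35) [-46.0, -2.0, -15.0] [-0.002, -0.0, 0.008]
```

```bash
python3 -c "
from h import *
im=cv2.imread('pics/top1.png')
for b in blobs(im,(78,100,40),(98,255,255))[:1]: print('turq',np.round(todock(rect(cam('top'),b,.055)[1]/1000)).tolist())
goals((-246,120,10,-90,.35),(-270,120,130,-60,.35),(-309,-4,130,0,.35),(-309,-4,8,0,.35))"
```

```text
turq [[-421.0, 172.0], [-479.0, 76.0], [-390.0, 21.0], [-331.0, 116.0]]
t 3.95 dock [-246.5   61.1] [ 0.54   -0.1329  0.0076] F [-1.6 -0.  -0.7]
(-246, 120, 10, -90, 0.35) [-54.0, -1.0, -22.0] [-0.002, -0.0, 0.008]
(-270, 120, 130, -60, 0.35) [-14.0, 23.0, -135.0] [0.178, -0.0, -0.483]
(-309, -4, 130, 0, 0.35) [103.0, 63.0, -93.0] [0.537, 0.0, -1.467]
(-309, -4, 8, 0, 0.35) [61.0, 63.0, 22.0] [0.537, 0.0, -1.467]
```

Call:
carry_out:
  deltas: "-25 0 -10 0 0 0 0.4;-54 -1 -22 0 0 0 0.25;-45 0 -75 0 0 0 0.25;-30 10 -130 0.1 0 -0.25 0.25;-14 23 -150 0.178 0 -0.483 0.25;20 40 -130 0.27 0 -0.73 0.25;60 60 -110 0.35 0 -0.96 0.25;103 63 -93 0.43 0 -1.18 0.25;103 63 -93 0.537 0 -1.467 0.25;103 63 -93 0.537 0 -1.467 0.25;103 63 -93 0.537 0 -1.467 0.25"

```text
time_s: 5.32
eef_pos: [0.6153, -0.1826, 0.1301]
eef_rot: [-0.131, 0.652, 0.738, 0.115]
wrist_force: [0.7, 0.1, -0.7]
opening: 0.754
grasp_force: 0.0
```

```bash
python3 -c "
from h import *
rackpose(); goals((-309,-5,60,0,.35),(-309,-5,8,0,.35))"
```

```text
rack px (270, 162, 52, 56) dock ctr [[-237.3   -5.5]] size [109.  98.] corners [[-183.0, 44.0], [-281.0, 54.0], [-292.0, -55.0], [-194.0, -65.0]]
yaw deg -5.9
t 5.38 dock [-308.8   -4.9] [ 0.616  -0.1825  0.1302] F [-1.6  0.6  0.4]
(-309, -5, 60, 0, 0.35) [-24.0, 0.0, 66.0] [0.017, -0.0, -0.046]
(-309, -5, 8, 0, 0.35) [-42.0, 0.0, 115.0] [0.017, -0.0, -0.046]
```

Call:
carry_out:
  deltas: "-12 0 33 0.01 0 -0.03 0.25;-24 0 66 0.017 0 -0.046 0.25;-35 0 96 0.017 0 -0.046 0.25;-42 0 115 0.017 0 -0.046 0.25;-42 0 115 0.017 0 -0.046 0.25;-35 0 117 0.017 0 -0.046 0.25;-29 0 120 0.017 0 -0.046 0.25;-24 0 121 0.017 0 -0.046 0.25;-19 0 123 0.017 0 -0.046 0.25;-15 -1 125 0.017 0 -0.046 0.25"

```text
time_s: 6.62
eef_pos: [0.6117, -0.1549, 0.0087]
eef_rot: [-0.132, 0.636, 0.752, 0.112]
wrist_force: [2.6, -4.7, 3.2]
opening: 0.748
grasp_force: 2.5
```

```bash
python3 -c "
from h import *
rackpose(); goals((-255,2,8,0,.35))"
```

```text
rack px (263, 163, 55, 60) dock ctr [[-226.2   -1.5]] size [109. 100.] corners [[-175.0, 52.0], [-275.0, 54.0], [-277.0, -56.0], [-177.0, -57.0]]
yaw deg -0.8
t 6.67 dock [-280.1   -5.2] [ 0.6111 -0.1541  0.0084] F [ 3.  -3.3  1.9]
(-255, 2, 8, 0, 0.35) [23.0, -7.0, 9.0] [0.005, 0.001, -0.012]
```

Call:
carry_out:
  deltas: "6 0 4 0 0 -0.01 0.25;12 -1 8 0 0 -0.012 0.25;18 -1 12 0 0 -0.012 0.25;24 -1 14 0 0 -0.012 0.25;31 -1 17 0 0 -0.012 0.25;38 -1 19 0 0 -0.012 0.25;44 -2 21 0 0 -0.012 0.25;51 -2 24 0 0 -0.012 0.25;57 -2 26 0 0 -0.012 0.25;64 -2 29 0 0 -0.012 0.25;70 -2 31 0 0 -0.012 0.25;77 -2 33 0 0 -0.012 0.25"

```text
time_s: 8.18
eef_pos: [0.5944, -0.0716, 0.0027]
eef_rot: [-0.133, 0.632, 0.755, 0.113]
wrist_force: [1.0, -2.7, -3.5]
opening: 0.749
grasp_force: 1.7
```

```bash
python3 -c "
from h import *
rackpose(); goals((-140,-2,3,0,.35),(-140,-2,8,0,.35))"
```

```text
rack px (223, 170, 54, 60) dock ctr [[-144.7   -0.4]] size [111.  99.] corners [[-95.0, 54.0], [-194.0, 55.0], [-195.0, -55.0], [-96.0, -56.0]]
yaw deg -0.6
t 8.22 dock [-194.5   -3.3] [ 0.594  -0.0703  0.0027] F [ 0.5 -2.  -0.6]
(-140, -2, 3, 0, 0.35) [51.0, -1.0, 18.0] [0.002, -0.001, -0.001]
(-140, -2, 8, 0, 0.35) [53.0, -1.0, 14.0] [0.002, -0.001, -0.001]
```

Call:
carry_out:
  deltas: "7 0 2 0 0 0 0.25;13 0 5 0 0 0 0.25;20 0 7 0 0 0 0.25;26 -1 10 0 0 0 0.25;33 -1 12 0 0 0 0.25;40 -1 14 0 0 0 0.25;46 -1 17 0 0 0 0.25;53 -1 19 0 0 0 0.25;60 -1 20 0 0 0 0.25;67 -1 21 0 0 0 0.25;74 -1 22 0 0 0 0.25;81 -1 22 0 0 0 0.25"

```text
time_s: 9.72
eef_pos: [0.5792, 0.0102, 0.0104]
eef_rot: [-0.132, 0.632, 0.755, 0.113]
wrist_force: [0.9, -2.8, -2.7]
opening: 0.751
grasp_force: 1.8
```

```bash
python3 -c "
from h import *
rackpose(.075); goals((-70,-2,20,0,.35),(-16,-2,38,0,.35))"
```

```text
rack px (184, 175, 52, 60) dock ctr [[-65.9   1.1]] size [110. 100.] corners [[-14.0, 54.0], [-114.0, 58.0], [-118.0, -52.0], [-18.0, -56.0]]
yaw deg -2.1
t 9.78 dock [-111.6   -3. ] [0.5789 0.0113 0.0105] F [ 2.4 -3.1 -0.2]
(-70, -2, 20, 0, 0.35) [42.0, -1.0, 5.0] [0.004, -0.0, -0.001]
(-16, -2, 38, 0, 0.35) [99.0, -1.0, 7.0] [0.004, -0.0, -0.001]
```

Call:
carry_out:
  deltas: "7 0 1 0 0 0 0.25;14 0 1 0 0 0 0.25;22 0 2 0 0 0 0.25;29 0 3 0 0 0 0.25;36 -1 3 0 0 0 0.25;44 -1 3 0 0 0 0.25;51 -1 2 0 0 0 0.25;59 -1 1 0 0 0 0.25;67 -1 0 0 0 0 0.25;74 -1 0 0 0 0 0.25"

```text
time_s: 11.02
eef_pos: [0.5664, 0.0786, 0.0366]
eef_rot: [-0.132, 0.632, 0.756, 0.113]
wrist_force: [0.9, -4.3, 2.9]
opening: 0.75
grasp_force: 2.3
```

```bash
python3 -c "
from h import *
rackpose(.08); goals((-16,-2,38,0,.35),(-2,-2,38,0,.35),(2,-2,38,0,.35))"
```

```text
rack px (144, 180, 50, 61) dock ctr [[13.7 -0. ]] size [111.  99.] corners [[63.0, 55.0], [-36.0, 55.0], [-36.0, -55.0], [63.0, -55.0]]
yaw deg 0.0
t 11.07 dock [-42.   -2.5] [0.566  0.0796 0.0367] F [1.  0.1 0.5]
(-16, -2, 38, 0, 0.35) [25.0, -1.0, 8.0] [0.005, -0.001, -0.0]
(-2, -2, 38, 0, 0.35) [38.0, -1.0, 12.0] [0.005, -0.001, -0.0]
(2, -2, 38, 0, 0.35) [42.0, -1.0, 14.0] [0.005, -0.001, -0.0]
```

Call:
carry_out:
  deltas: "6 0 2 0 0 0 0.25;12 0 4 0 0 0 0.25;18 0 6 0 0 0 0.25;24 -1 8 0 0 0 0.25;29 -1 10 0 0 0 0.25;33 -1 11 0 0 0 0.25;36 -1 12 0 0 0 0.25;39 -1 13 0 0 0 0.25;41 -1 14 0 0 0 0.25;41 -1 14 0 0 0 0.25"

```text
time_s: 12.32
eef_pos: [0.5573, 0.1208, 0.0367]
eef_rot: [-0.132, 0.632, 0.756, 0.113]
wrist_force: [0.9, -1.8, 0.1]
opening: 0.746
grasp_force: 0.9
```

```bash
python3 -c "
from h import *
im=rackpose(.075); im2=vision.camera('side'); cv2.imwrite('pics/s2.png',np.hstack([cv2.resize(im[140:290,60:260],None,fx=2,fy=2),cv2.resize(im2[180:330,100:300],None,fx=2,fy=2)])); goals((-40,0,60,0,.35),(-80,0,140,0,0.2))"
```

```text
rack px (125, 184, 46, 61) dock ctr [[56.6  1.1]] size [110.  94.] corners [[104.0, 56.0], [9.0, 56.0], [10.0, -54.0], [104.0, -54.0]]
yaw deg 0.1
t 12.43 dock [ 0.  -1.3] [0.5573 0.1208 0.0367] F [ 0.8 -1.5  1.4]
(-40, 0, 60, 0, 0.35) [-30.0, -1.0, -36.0] [0.004, -0.0, -0.001]
(-80, 0, 140, 0, 0.2) [-40.0, -1.0, -125.0] [0.004, -0.15, -0.001]
```

View pics/s2.png

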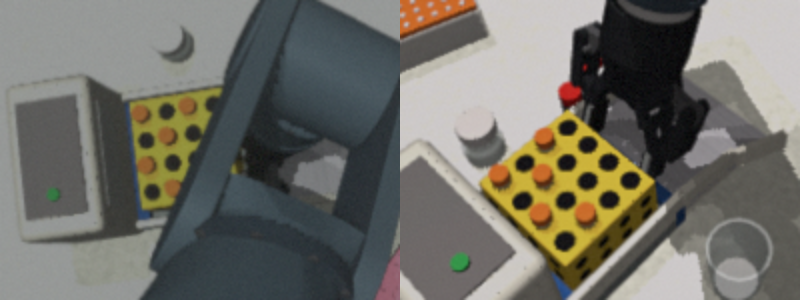

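The rack appears seated: its front edge is at about dock x 104, and the blue lip shows behind it at (680,215). I'll retreat above the gate handle and check again.

Call:
carry_out:
  deltas: "-12 0 -10 0 0 0 0.25;-30 -1 -36 0 0 0 0.25;-36 -1 -80 0 -0.1 0 0.25;-40 -1 -125 0 -0.15 0 0.25;-45 20 -130 0 -0.25 0 0.25;-50 50 -135 0 -0.35 0 0.25;-60 80 -135 0 -0.35 0 0.25;-60 98 -135 0 -0.35 0 0.25;-60 98 -135 0 -0.35 0 0.25"

```text
time_s: 13.55
eef_pos: [0.672, 0.0363, 0.143]
eef_rot: [0.001, 0.642, 0.767, 0.001]
wrist_force: [0.1, -0.1, -0.6]
opening: 0.753
grasp_force: 0.0
```

```bash
python3 -c "
from h import *
im=rackpose(.075); cv2.imwrite('pics/top3.png',im); w=vision.camera('wrist'); cw=cam('wrist')
print(proj(cw,[world(-106,-101,81),world(-18,-83,53),world(4,0,75),world(0,-63,48),world(0,0,30)]))
cv2.imwrite('pics/w3.png',w); goals((-106,-101,100,0,0),(-106,-101,59,0,0))"
```

```text
rack px (299, 103, 39, 42) dock ctr [[-304.6 -129.9]] size [68. 77.] corners [[-321.0, -81.0], [-351.0, -152.0], [-288.0, -179.0], [-258.0, -108.0]]
yaw deg -23.2
[[260.94741803 209.49927946]
 [234.14788481  73.27763756]
 [ 91.87610197  32.96460461]
 [204.62845692  45.80414972]
 [122.72935477  49.66074366]]
t 13.65 dock [-103.2  -97.9] [0.6708 0.0364 0.1428] F [0.  0.9 0.7]
(-106, -101, 100, 0, 0) [-3.0, 3.0, 43.0] [0.002, -0.0, -0.003]
(-106, -101, 59, 0, 0) [-3.0, 3.0, 84.0] [0.002, -0.0, -0.003]
```

View pics/w3.png

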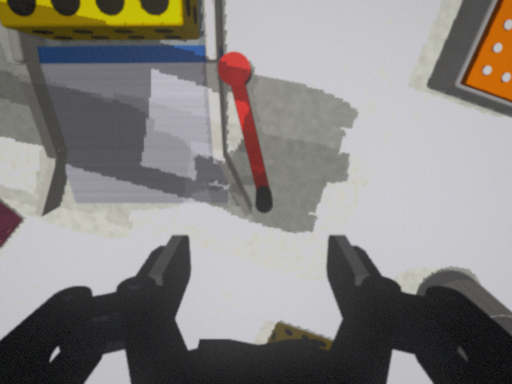

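The handle top is at about (264,206), within 1–2 mm of the prediction. The lip is fully exposed behind the rack. I'll do a numeric check of the seating from the side camera.

```bash
python3 -c "
from h import *
im=vision.camera('side'); c=cam('side')
b=blobs(im,(18,100,30),(36,255,255))[0]; print(cv2.approxPolyDP(cv2.convexHull(b),3,True)[:,0].tolist())
for dz in (0,10):
  print(dz,np.round(proj(c,[world(5,56,75+dz),world(5,-54,75+dz),world(105,56,75),world(105,-54,75)])).tolist())
b=[k for k in blobs(cv2.imread('pics/top3.png'),(18,100,40),(36,255,255),40)]
for k in b[:3]: print(cv2.boundingRect(k),np.round(todock(rect(cam('top'),k,.075)[1]/1000)).tolist())
"
```

```text
[[183, 234], [226, 270], [228, 281], [187, 324], [140, 272]]
0 [[229.0, 269.0], [185.0, 233.0], [184.0, 313.0], [140.0, 270.0]]
10 [[229.0, 266.0], [184.0, 230.0], [184.0, 313.0], [140.0, 270.0]]
(298, 103, 41, 43) [[-320.0, -79.0], [-352.0, -151.0], [-288.0, -179.0], [-257.0, -106.0]]
```

The tail corners match the seated height. Now pinch the handle.

Call:
carry_out:
  deltas: "-3 3 25 0 0 0 0.25;-3 4 50 0 0 0 0.25;-3 4 70 0 0 0 0.25;-3 4 84 0 0 0 0.25;-3 4 84 0 0 0 0.25;-3 4 84 0 0 0 1;-3 4 84 0 0 0 1;-3 4 84 0 0 0 1;-3 4 84 0 0 0 1;-3 4 84 0 0 0 1"

```text
time_s: 14.95
eef_pos: [0.6767, 0.0346, 0.06]
eef_rot: [0.002, 0.642, 0.767, 0.001]
wrist_force: [-1.5, 0.5, 4.9]
opening: 0.11
grasp_force: 58.6
```

```bash
python3 -c "
from h import *
print(sensors.get_obs()['opening'])
p=todock(sensors.get_obs()['eef_pos'])[0]
th=np.arctan2(p[1]+83,-18-p[0]); r=np.hypot(p[1]+83,p[0]+18); print(th,r)
goals(*[(-18-90*np.cos(t),-83+90*np.sin(t),59,0,0) for t in np.linspace(th,1.6,20)[1:]])"
```

```text
0.11003792793767546
-0.2276856658513553 90.38331970865528
t 14.95 dock [-106.1 -103.4] [0.6767 0.0346 0.06  ] F [-1.5  0.5  4.9]
(np.float64(-107.22306757601716), np.float64(-94.80017848701775), 59, 0, 0) [-1.0, -9.0, 1.0] [0.004, 0.001, -0.002]
(np.float64(-107.94393907462366), np.float64(-86.17613345758436), 59, 0, 0) [-2.0, -17.0, 1.0] [0.004, 0.001, -0.002]
(np.float64(-107.83317549438515), np.float64(-77.5227214243751), 59, 0, 0) [-2.0, -26.0, 1.0] [0.004, 0.001, -0.002]
(np.float64(-106.89180097188861), np.float64(-68.91995312599624), 59, 0, 0) [-1.0, -34.0, 1.0] [0.004, 0.001, -0.002]
(np.float64(-105.12851959640669), np.float64(-60.447371041526566), 59, 0, 0) [1.0, -43.0, 1.0] [0.004, 0.001, -0.002]
(np.float64(-102.55963493058978), np.float64(-52.18331392888942), 59, 0, 0) [3.0, -51.0, 1.0] [0.004, 0.001, -0.002]
(np.float64(-99.20889926529348), np.float64(-44.20419249301006), 59, 0, 0) [7.0, -59.0, 1.0] [0.004, 0.001, -0.002]
(np.float64(-95.10729400235395), np.float64(-36.58378288103876), 59, 0, 0) [11.0, -67.0, 1.0] [0.004, 0.001, -0.002]
(np.float64(-90.29274319592459), 
[... 562 characters left out ...]
at64(-57.28997335408317), np.float64(-2.029029931490669), 59, 0, 0) [49.0, -101.0, 0.0] [0.004, 0.001, -0.002]
(np.float64(-49.331419428734506), np.float64(1.3702682026122233), 59, 0, 0) [57.0, -105.0, 0.0] [0.004, 0.001, -0.002]
(np.float64(-41.08317052521368), np.float64(3.9894662502530025), 59, 0, 0) [65.0, -108.0, 0.0] [0.004, 0.001, -0.002]
(np.float64(-32.62149118338614), np.float64(5.804346715541811), 59, 0, 0) [73.0, -109.0, 0.0] [0.004, 0.001, -0.002]
(np.float64(-24.024619352790246), np.float64(6.798128942946164), 59, 0, 0) [82.0, -110.0, 0.0] [0.004, 0.001, -0.002]
(np.float64(-15.372042992884007), np.float64(6.961624273735467), 59, 0, 0) [90.0, -111.0, 0.0] [0.004, 0.001, -0.002]
```

Call:
carry_out:
  deltas: "-1 -9 0 0 0 0 1;-2 -17 0 0 0 0 1;-2 -26 0 0 0 0 1;-1 -34 0 0 0 0 1;1 -43 0 0 0 0 1;3 -51 0 0 0 0 1;7 -59 0 0 0 0 1;11 -67 0 0 0 0 1;16 -74 0 0 0 0 1;21 -81 0 0 0 0 1;27 -87 0 0 0 0 1;34 -92 0 0 0 0 1"

```text
time_s: 16.45
eef_pos: [0.58, 0.0514, 0.0602]
eef_rot: [0.002, 0.642, 0.767, 0.002]
wrist_force: [-0.5, -4.1, 10.8]
opening: 0.116
grasp_force: 59.7
```

```bash
python3 -c "
from h import *
goals(*[(-18-90*np.cos(t),-83+90*np.sin(t),59,0,0) for t in (1.02,1.12,1.22,1.32,1.42,1.5,1.57,1.6)])"
```

```text
t 16.45 dock [-72.2 -11.3] [0.58   0.0514 0.0602] F [-0.5 -4.1 10.8]
(np.float64(-65.10293561264845), np.float64(-6.310278024557334), 59, 0, 0) [7.0, -5.0, 1.0] [0.005, 0.001, -0.002]
(np.float64(-57.21142016490409), np.float64(-1.9909602041145433), 59, 0, 0) [15.0, -9.0, 1.0] [0.005, 0.001, -0.002]
(np.float64(-48.92811716844423), np.float64(1.5189420687160862), 59, 0, 0) [23.0, -13.0, 1.0] [0.005, 0.001, -0.002]
(np.float64(-40.33579064871356), np.float64(4.184359010643874), 59, 0, 0) [32.0, -16.0, 1.0] [0.005, 0.001, -0.002]
(np.float64(-31.520292292051725), np.float64(5.978658656654773), 59, 0, 0) [41.0, -17.0, 1.0] [0.005, 0.001, -0.002]
(np.float64(-24.366348150093263), np.float64(6.774548794364904), 59, 0, 0) [48.0, -18.0, 1.0] [0.005, 0.001, -0.002]
(np.float64(-18.071669403965995), np.float64(6.9999714638651085), 59, 0, 0) [54.0, -18.0, 1.0] [0.005, 0.001, -0.002]
(np.float64(-15.372042992884007), np.float64(6.961624273735467), 59, 0, 0) [57.0, -18.0, 1.0] [0.005, 0.001, -0.002]
```

Call:
carry_out:
  deltas: "7 -5 0 0 0 0 1;15 -9 0 0 0 0 1;23 -13 0 0 0 0 1;32 -16 0 0 0 0 1;41 -17 0 0 0 0 1;48 -18 0 0 0 0 1;53 -18 0 0 0 0 1;55 -18 0 0 0 0 1;55 -18 0 0 0 0 1"

```text
time_s: 17.58
eef_pos: [0.5513, 0.1028, 0.0599]
eef_rot: [0.001, 0.641, 0.767, 0.001]
wrist_force: [-4.9, -5.8, 15.4]
opening: 0.11
grasp_force: 60.7
```

```bash
python3 -c "
from h import *
goals((-18,7,59,0,0))"
```

```text
t 17.57 dock [-16.6   7.8] [0.5513 0.1028 0.0599] F [-4.9 -5.8 15.4]
(-18, 7, 59, 0, 0) [-1.0, 1.0, 1.0] [0.002, 0.0, -0.002]
```

Call:
carry_out:
  deltas: "-1 1 0 0 0 0 0.4;-1 1 0 0 0 0 0.4;-1 1 0 0 0 0 0.4;-1 1 0 0 0 0 0.4;-1 1 -20 0 0 0 0.4;-1 1 -50 0 0 0 0.4;-1 1 -90 0 0 0 0.4;-50 1 -100 0 0 0 0.4;-110 1 -100 0 0 0 0.4;-160 1 -100 0 0 0 0.4;-210 1 -100 0 0 0 0.4;-210 1 -100 0 0 0 0.4"

```text
time_s: 19.08
eef_pos: [0.5903, -0.1073, 0.1586]
eef_rot: [0.002, 0.643, 0.766, 0.001]
wrist_force: [0.1, 1.3, 0.4]
opening: 0.602
grasp_force: 0.0
```

```bash
python3 -c "
from h import *
im=rackpose(.075); s=vision.camera('side'); c=cam('side')
b=blobs(s,(18,100,30),(36,255,255))[0]; print(cv2.approxPolyDP(cv2.convexHull(b),3,True)[:,0].tolist())
goals()
cv2.imwrite('pics/end.png',np.hstack([cv2.resize(im[120:320,50:250],None,fx=2,fy=2),cv2.resize(s[160:360,100:300],None,fx=2,fy=2)]))"
```

```text
rack px (125, 184, 55, 61) dock ctr [[53.8  1.2]] size [110. 100.] corners [[104.0, 57.0], [4.0, 56.0], [4.0, -54.0], [104.0, -54.0]]
yaw deg 0.1
[[183, 234], [226, 270], [228, 281], [187, 324], [140, 272]]
t 19.18 dock [-226.8    7.1] [ 0.5896 -0.1039  0.1583] F [0.7 0.5 0.1]
```

View pics/end.png

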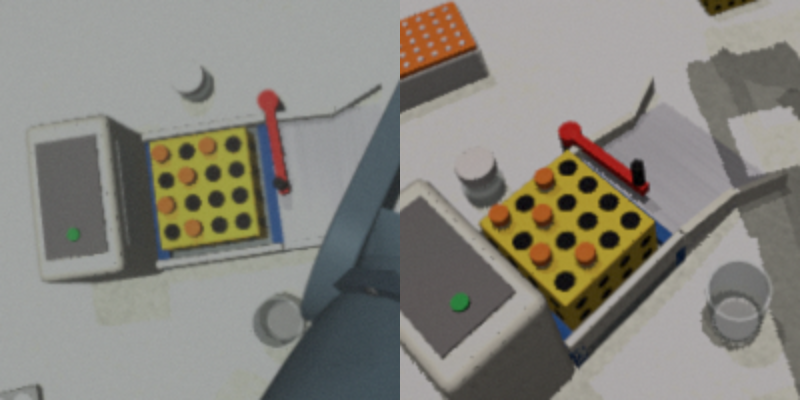

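The rack is seated with its centre at dock x 53.8 mm and y 1.2 mm. The gate lies across behind it, from the post at (268,100) to the handle at (282,184), and the jar and beaker stand in place. I'll check the gate angle numerically and hand in if it's above 1.45 rad.

```bash
python3 -c "
from h import *
from bench import ctrl
c=cam('top'); p=todock(ray(c,[(268/2+50,100/2+120)],.053))[0]; h=todock(ray(c,[(282/2+50,184/2+120)],.081))[0]
g=np.arctan2(h[1]-p[1],p[0]-h[0]); print(p,h,g)
if g>1.48: print(ctrl.hand_in())"
```

```text
[-19.09806404 -81.18292257] [-25.52465036  10.58565765] 1.5008801174542765
the job is handed in; nothing more can be done
None
```

The rack sits flat in the bay (centre at dock x about 54 mm), the gate is across the lane behind it at about 1.50 rad by camera estimate (needs 1.45), the jar and beaker look undisturbed, and the job is handed in at about 19 s; no verdict came back.

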